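# Clear the chips and hold the board down

## Robot

A 7-joint arm with a two-finger parallel gripper is mounted at the origin on the work surface; the furniture and walls round the work are solid. World frame = base frame: x ahead of the robot, y to its left, z up, the work surface at z = 0. Lengths are in m, angles in rad, forces in N, time in s.
With the tool pointing down it reaches from about 0.4 to 0.85 m from the base axis. Payload 10.4 kg.
Tool frame: the origin (TCP) lies on the centre line of the jaws, within the pads' length; the fingertips stand r.finger_overhang ahead of it and the grasp point (between the pads) lies 5 mm behind it (r.finger_overhang is the distance from the TCP to the fingertips, in m); z points along the fingers, y is the line along which they close (so a half turn about z gives the same grasp; the last joint's range is limited). The gripper opens to 87 mm and grips with 3 to 60 N. Pads are 19 mm wide; open, the fingers measure 117 mm over their backs; the gripper's body (75 mm by 190 mm) begins 51 mm behind the grasp point.
Start: joints at [1.206, 0.332, -0.065, 1.46, 0.022, 1.35, -0.088], TCP at [0.21, -0.589, 0.237] pointing down, gripper open.
Joint ranges: [-2.6, 2.6], [-0.5, 2.12], [-1.47, 1.34], [0.16, 2.42], [-1.27, 4.41], [0.06, 2.06], [-2.6, 2.6]. Speed limits (rad/s): [2.22, 2.22, 2.79, 2.79, 3.14, 3.14, 3.14].

## Interface

Orientations are given as a unit quaternion [x, y, z, w].
In Python, from bench import read_state, viewer, r gives the robot as it stands.
- The arm moves only by the tool carry_out, never from a script. Its argument "moves" is a list of rows, each a list of 6 numbers: the shift along the tool's x, y, z in units of 40 mm (1.0 is 40 mm), then the turn, a rotation vector about the tool's x, y, z in units of 8 degrees (1.0 is 8 degrees). A call has 1 to 20 rows; each row shifts and turns the commanded pose from where the row before left it, along the tool's axes as they then stand; what a row does not reach is not made up. A row lasts 1/8 s, in which the tool goes at most 62.5 mm and 10.7 degrees, less where a joint would pass 70% of its speed; a pose out of reach is approached as far as the arm can. A call is refused whole if a number of a shift passes 1 or a number of a turn 1, either way. A call with a gripper value outside its range is refused whole. "fingers" is the finger opening in mm, from 0 to 87, set as the call begins (left out, the last holds). The fingers move at their own pace and stop on an object; "force" is the grip in N (left out, the last holds). Time passes only in rows, so rows that do not move let the fingers close. It gives the time, the measured TCP pose, the force, the opening and the grip force at its end, in the units of the state.
- read_state(): the state, without advancing time (a new reading comes with each control period).
- viewer.camera(name): name is "scene" or "top" or "wrist"; returns a dict with "pixels" (480x640x3 uint8, red, green, blue), "range_z" (480x640 float32, m along the optical axis (not along the pixel's ray), 0 where there is no reading), "fx", "fy", "cx", "cy" (pixels), "k1" (the pictures are not rectified: a ray, as slopes to the right and down, at radius r is drawn at 1 + k1 r^2 times it, then the intrinsics apply), "xyz" and "orientation" of the camera in the world. Camera axes: x right, y down, z forward; pixel columns grow to the right and rows downward; lengths in m; the calibration is good to about 2 mm. A picture is of the moment at which its call begins.
- r.close_job(): hands the job in; it is judged then, once.
The state is a dict: "time": time; "joint_positions": joint angles; "joint_vel": joint speeds; "joint_torque": joint torques, N m; "ee_pos": TCP position; "eef_rot": TCP orientation; "ft_force": force on the tool from outside, world axes, zero at the start; "torque": the same for the moment, N m; "width": finger opening in m; "grip_force": force on a finger pad.
Only numpy, scipy, OpenCV 4.12 (cv2) and the standard library are available. Lean on these libraries where they do the work, as an engineer would, in place of code of your own. Each camera call takes 0.05 s, during which the arm holds its last target. There are 200 camera calls.

## Task

With the pine block that stands on edge on the bench, scrape the three wood chips off the board in the jig into the jig's catch tray, then put the block down on the bench, clear of the jig. Then push the jig's spring-loaded black pad down with the fingers until its top is level with the tops of the two steel pins beside it, so that the foot clamps the board, and finish while still holding it pressed there. The board stays in the jig, and the sanding block, the tin and the tape measure stay where they are.

Things in the scene. Friction and masses are not known exactly. Their poses are not given: they have to be found in the camera images.
- jig: Board jig fixed to the bench: plywood base 120 mm (x) by 240 mm, 12 mm thick. Origin on the bench under the board's centre; z up. Along its own y, from -y to +y: open catch tray, board (y -85 to 85 mm, between low wooden cleats that stay below the board's top), spring press (pad centre at y = 118 mm).
- board: Pine board 92 x 170 x 20 mm, loose but held by the jig's cleats, long side along the jig's y. Origin at the centre of its underside (12 mm above the bench); its top is 32 mm above the bench.
- chip_1_mid (a point): First wood chip, an irregular flat piece about 22 x 17 x 9 mm, 12 g; this point is its centre. At the start all three chips lie loose on the board, side by side across it, at jig y -65 to -25 mm.
- chip_2_mid (a point): Second wood chip, about 22 x 18 x 10 mm; its centre. Otherwise as the first.
- chip_3_mid (a point): Third wood chip, about 24 x 15 x 8 mm; its centre. Otherwise as the first.
- tray_mid (a point): Centre of the floor of the catch tray (jig x 0, y -149 mm, 4 mm above the bench). Inside, the tray spans jig y -205 to -93 mm and x -71 to 71 mm; its rims are 24 mm above the bench, and its near wall is the end cleat against the board, 30 mm high (2 mm below the board's top).
- scraper_mid (a point): Centre of the scraper block, a plain pine offcut 110 x 50 x 28 mm that stands on its long narrow edge on the bench, 50 mm high (centre 25 mm up). Its y axis runs along its 110 mm length, its z axis (level) across its 28 mm thickness, its x axis is vertical. About 72 g. Grip it across the 28 mm. Its 110 mm span the board's 92 mm width.
- scraper: The same scraper block; this origin lies at the centre of one of its 110 x 50 mm faces.
- pad_top (a point): Centre of the top of the press's black palm pad, 48 (x) x 42 mm. Standing free its top is 98 mm above the bench, 20 mm above the pins. It moves straight down, to 30 mm at most, and springs back.
- pins_top (a point): Point midway between the tops of the two upright steel pins (11 mm thick, 72 mm apart between centres, along the jig's x) that stand beside the pad, 78 mm above the bench; straight below pad_top. The pad's top is to be held level with this.
- press (a joint): Travel of the pad: 0 standing free, 0.020 m when level with the pins, 0.030 m at the stop. It takes 3 N to start, about 6 N at 10 mm (where the foot meets the board) and about 13 N at 20 mm; 20 N at the stop.
- foot: Sprung steel rod with a rubber foot 18 mm wide, hanging from the press's arm over the board's end (jig y 74 mm); its frame sits at jig origin x, y. Standing free the foot is 10 mm above the board. Foot and arm overhang the board only at jig y over 64 mm, up to the pad's height.
- sanding_block: Bystander: cork block in abrasive paper, 64 x 112 x 31 mm, lying flat; origin at the centre of its underside. It and the scraper block stand beyond the jig and may have changed places.
- wax_tin: Bystander: round tin 67 mm wide, 36 mm high; origin at the centre of its underside.
- tape_measure: Bystander: tape measure 41 x 81 x 64 mm; origin at the centre of its underside.

How it is judged:
On the way, in this order (a step that is already met when the one before it is completed fails the run):
1. the scraper block is set on the board, on the press side of the chips (z of scraper_mid in the frame of jig between 0.04 and 0.072 m and x of scraper_mid in the frame of jig between -0.06 and 0.06 m and y of scraper_mid in the frame of jig between -0.012 and 0.055 m), for 0.1 s.
2. the block, still at the board's height, has been swept to the tray end and all three chips are in the tray (y of chip_1_mid in the frame of jig between -0.207 and -0.088 m and x of chip_1_mid in the frame of jig between -0.075 and 0.075 m and z of each of chip_1_mid, chip_2_mid, chip_3_mid in the frame of jig below 0.029 m and y of chip_2_mid in the frame of jig between -0.207 and -0.088 m and x of chip_2_mid in the frame of jig between -0.075 and 0.075 m and y of chip_3_mid in the frame of jig between -0.207 and -0.088 m and x of chip_3_mid in the frame of jig between -0.075 and 0.075 m and z of scraper_mid in the frame of jig between 0.04 and 0.072 m and y of scraper_mid in the frame of jig between -0.16 and -0.02 m), for 0.1 s.
3. the block is put down on the bench and let go, clear of the jig ((height (world z) of scraper_mid below 0.032 m or (height (world z) of scraper_mid below 0.058 m and (angle between scraper_mid's own y axis and vertical below 0.1 rad or angle between scraper_mid's own y axis and vertical above 3.04 rad))) and contact force between scraper and the fingers below 0.1 N and contact force between scraper and jig below 0.1 N and contact force between scraper and board below 0.1 N and linear speed of scraper below 0.03 m/s), for 0.2 s.
At the end, for the whole second after the job is handed in: Fingers press the pad with over 5 N, its top level with the pins to 4.5 mm; the foot bears on the board (over 1.5 N), which is within 10 mm of its place; all three chips are in the tray; the block rests on the bench, let go, not touching jig or board (all of step 3 and value of joint press between 0.0155 and 0.0245 m and contact force between the fingers and jig above 5 N and contact force between foot and board above 1.5 N and distance of board from where it was at the start of the episode below 0.01 m and y of chip_1_mid in the frame of jig between -0.207 and -0.088 m and x of chip_1_mid in the frame of jig between -0.075 and 0.075 m and z of each of chip_1_mid, chip_2_mid, chip_3_mid in the frame of jig below 0.029 m and y of chip_2_mid in the frame of jig between -0.207 and -0.088 m and x of chip_2_mid in the frame of jig between -0.075 and 0.075 m and y of chip_3_mid in the frame of jig between -0.207 and -0.088 m and x of chip_3_mid in the frame of jig between -0.075 and 0.075 m); the arm keeps its last pose, push and grip.
It fails at once if a bystander is moved by more than 30 mm (distance of any of sanding_block, wax_tin, tape_measure from where it was at the start of the episode above 0.03 m).
It also fails if it takes over 58 s, if anything falls off the work surface, if the arm or the gripper's body presses on something with over 40 N, if the wrist force passes 120 N, or if a joint passes its speed limit or range.

## Working session

There is one attempt and no reset: what is moved stays moved. The work goes in short steps, Python scripts to look and compute and a tool call to move; the robot and the scene stay as the last step left them, time stands still between calls to the robot, and variables do not carry over. Pictures are saved under pics/ and viewed, at most 10 in all, crops included, and the job is handed in when it is done.

Besides the shell and the picture viewer there is one more tool, called after "Call:" as name(argument=value, ...), one argument or row to a line, values as JSON. carry_out: Moves the arm, as the interface text tells. Its arguments: {"type":"object","properties":{"moves":{"type":"array","items":{"type":"array","items":{"type":"number"}}},"fingers":{"type":"number"},"force":{"type":"number"}},"required":["moves"]}

```bash
mkdir -p pics
cat > h.py <<'E'
import numpy as np, cv2, pickle
from scipy.spatial.transform import Rotation as R
from bench import read_state, viewer, r
def shot(n,tag):
    c=viewer.camera(n); cv2.imwrite(f'pics/{tag}.png',c['pixels'][:,:,::-1]); pickle.dump(c,open(f'{tag}.pkl','wb')); return c
def load(t): return pickle.load(open(f'{t}.pkl','rb'))
def ray(c,u,v):
    d=np.array([(u-c['cx'])/c['fx'],(v-c['cy'])/c['fy']]); s=d.copy()
    for _ in range(20): s=d/(1+c['k1']*(s@s))
    return R.from_quat(c['orientation']).apply([s[0],s[1],1.0])
def atz(c,u,v,z):
    d=ray(c,u,v); p=np.array(c['xyz']); return p+d*(z-p[2])/d[2]
def dep(c,u,v):
    z=np.median(c['range_z'][int(v)-1:int(v)+2,int(u)-1:int(u)+2]); return np.array(c['xyz'])+ray(c,u,v)*z
def tri(c1,a,c2,b):
    p,q=np.array(c1['xyz']),np.array(c2['xyz']);d,e=ray(c1,*a),ray(c2,*b)
    t=np.linalg.lstsq(np.c_[d,-e],q-p,rcond=None)[0]; x,y=p+t[0]*d,q+t[1]*e
    return (x+y)/2,np.linalg.norm(x-y)
E
python3 - <<'E'
from h import *
for n in('top','scene'):
    c=shot(n,n+'0'); print(n,c['xyz'],c['orientation'],c['fx'],c['k1'])
s=read_state(); print(s['ee_pos'],s['eef_rot'],R.from_quat(s['eef_rot']).as_matrix().round(3),r.finger_overhang,s['time'])
E
```

```text
top [0.29949752 0.00148548 1.21872948] [ 0.71327966 -0.69359423  0.07175022 -0.07078894] 604.8849502547828 -0.05079593522425575
scene [0.0246446  0.33524889 0.67618704] [-0.43545116  0.81137035 -0.34161095  0.18804893] 443.84195212369804 -0.031785375664209164
[ 0.20937868 -0.58854496  0.23585377] [ 9.85430021e-01  1.70080230e-01 -1.21627494e-04 -6.11003047e-04] [[ 0.942  0.335 -0.   ]
 [ 0.335 -0.942  0.001]
 [-0.    -0.001 -1.   ]] 0.014 0.1
```

View pics/top0.png

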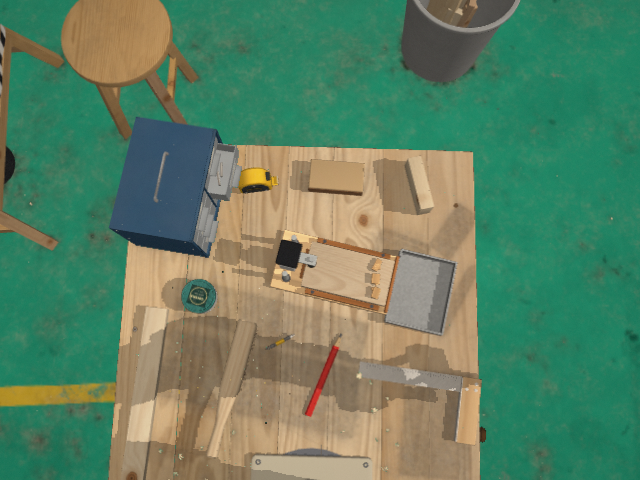

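View pics/scene0.png

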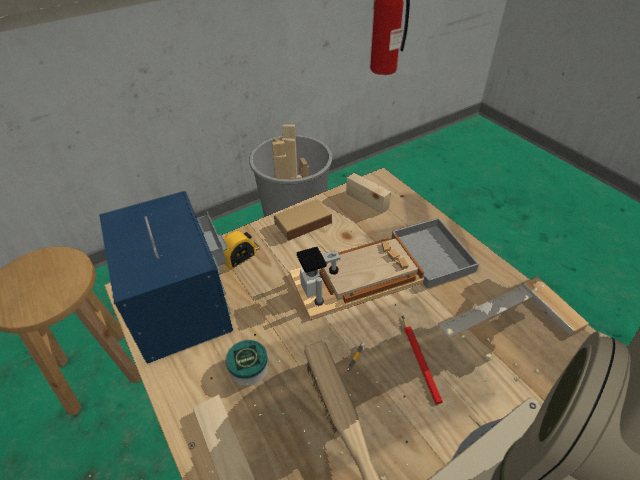

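The top view shows the scraper at about (419,184), the sanding block (336,177), the pad (289,254), the chips around (375,279) and the tray (420,291). I'll enlarge both views for corner readings.

Run:
```python
from h import *
a=cv2.imread('pics/top0.png')[145:345,260:470]; cv2.imwrite('pics/tc.png',cv2.resize(a,None,fx=3,fy=3,interpolation=cv2.INTER_CUBIC)[:600])
a=cv2.imread('pics/scene0.png')[165:315,280:480]; cv2.imwrite('pics/sc.png',cv2.resize(a,None,fx=4,fy=4,interpolation=cv2.INTER_CUBIC))
```

```text
(no output)
```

View pics/tc.png

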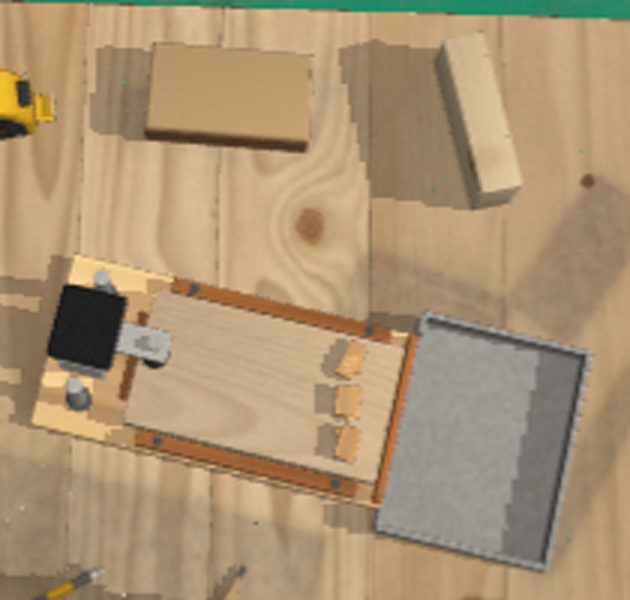

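View pics/sc.png

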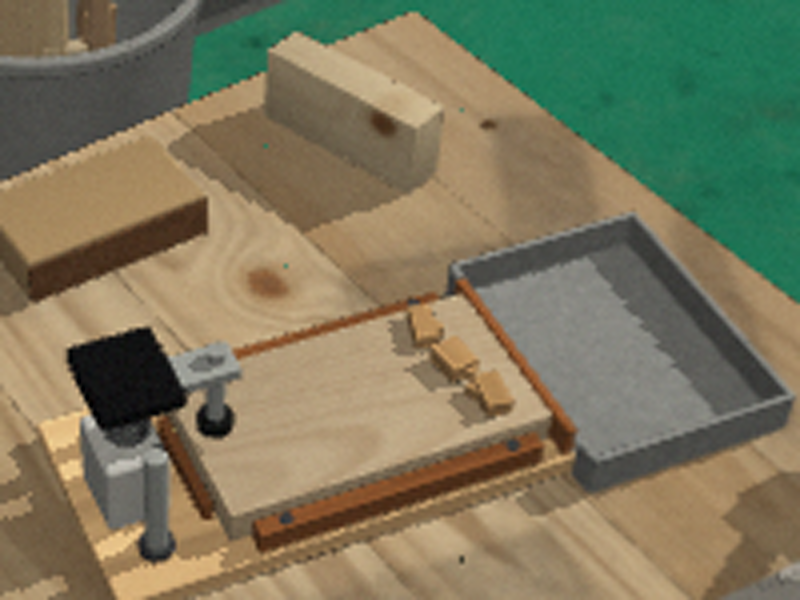

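The crops show four scraper top corners (top crop about (443,43),(484,33),(521,186),(485,195)), plus the pad, the board and the three chips at crop x≈345.

Run:
```python
from h import *
t,s=load('top0'),load('scene0')
T=lambda u,v:(260+u/3,145+v/3); S=lambda u,v:(280+u/4,165+v/4)
P={'A':((443,43),(268,50)),'B':((484,33),(293,34)),'C':((521,186),(442,108)),'D':((485,195),(420,128)),
'pad1':((60,285),(150,328)),'pad2':((126,292),(187,390)),'pad3':((112,370),(105,428)),'pad4':((48,358),(68,352)),
'bNE':((413,335),(462,293)),'bSE':((375,482),(550,420)),'bSW':((127,425),(232,520)),
'tray1':((425,312),(452,268)),'tray2':((592,352),(633,216)),'tray3':((545,570),(793,400)),'tray4':((377,532),(580,485))}
for k,(a,b) in P.items():
    x,e=tri(t,T(*a),s,S(*b)); print(k,x.round(4),round(e,4),'dep',dep(t,*T(*a)).round(3))
m={k:tri(t,T(*a),s,S(*b))[0] for k,(a,b) in P.items()}
print('scr',np.mean([m[k] for k in'ABCD'],0), 'dep mid',dep(t,*T(482,115)))
print('padmid dep',dep(t,*T(87,327)), 'trays',np.mean([m['tray%d'%i] for i in (1,2,3,4)],0))
for u,v in((148-0,292),(404,336),(375,482),(127,425)): print('board',atz(t,*T(u,v),.032).round(4))
for u,v in((350,358),(347,402),(347,441)): print('chip',atz(t,*T(u,v),.04).round(4))
for u,v in((425,312),(592,352),(545,570),(377,532)): print('tray',atz(t,*T(u,v),.024).round(4))
for u,v in((443,43),(484,33),(521,186),(485,195)): print('scr',atz(t,*T(u,v),.05).round(4))
for u,v in((60,285),(126,292),(112,370),(48,358)): print('pad',atz(t,*T(u,v),.098).round(4))
```

```text
A [ 0.7006 -0.1774  0.0487] 0.0019 dep [ 0.716 -0.185  0.003]
B [ 0.7119 -0.2058  0.0417] 0.0042 dep [ 0.724 -0.214  0.003]
C [ 0.6032 -0.2294  0.0464] 0.0025 dep [ 0.603 -0.231  0.045]
D [ 0.5952 -0.2055  0.0482] 0.0008 dep [ 0.597 -0.207  0.04 ]
pad1 [0.4989 0.0567 0.1241] 0.0352 dep [0.535 0.077 0.002]
pad2 [0.5136 0.0216 0.0477] 0.0255 dep [0.529 0.032 0.014]
pad3 [0.4797 0.0524 0.064 ] 0.0369 dep [0.476 0.039 0.011]
pad4 [0.4699 0.0827 0.1412] 0.0218 dep [0.483 0.083 0.011]
bNE [ 0.5041 -0.1624  0.0168] 0.0009 dep [ 0.503 -0.161  0.024]
bSE [ 0.4053 -0.1356  0.0243] 0.0018 dep [ 0.404 -0.136  0.028]
bSW [0.4388 0.0293 0.0265] 0.004 dep [0.438 0.028 0.022]
tray1 [ 0.5203 -0.1698  0.0182] 0.0005 dep [ 0.52  -0.17   0.019]
tray2 [ 0.497  -0.2821  0.0169] 0.0021 dep [ 0.499 -0.286  0.001]
tray3 [ 0.3507 -0.2484  0.0197] 0.0009 dep [ 0.35  -0.248  0.022]
tray4 [ 0.3765 -0.1379  0.001 ] 0.0081 dep [ 0.373 -0.14   0.002]
scr [ 0.65270991 -0.20453352  0.04628407] dep mid [ 0.64966793 -0.2039365   0.04996811]
padmid dep [0.48993785 0.05326927 0.09824407] trays [ 0.43614377 -0.20957177  0.01391815]
board [0.526  0.0166 0.032 ]
board [ 0.5011 -0.154   0.032 ]
board [ 0.4039 -0.1353  0.032 ]
board [0.4368 0.0277 0.032 ]
chip [ 0.4841 -0.1175  0.04  ]
chip [ 0.4549 -0.1158  0.04  ]
chip [ 0.4294 -0.116   0.04  ]
tray [ 0.5191 -0.1692  0.024 ]
tray [ 0.4951 -0.2811  0.024 ]
tray [ 0.3501 -0.2478  0.024 ]
tray [ 0.372  -0.1378  0.024 ]
scr [ 0.6995 -0.1779  0.05  ]
scr [ 0.7075 -0.2058  0.05  ]
scr [ 0.6013 -0.2296  0.05  ]
scr [ 0.5944 -0.2055  0.05  ]
pad [0.5163 0.0712 0.098 ]
pad [0.513  0.0296 0.098 ]
pad [0.4633 0.0367 0.098 ]
pad [0.4697 0.0769 0.098 ]
```

```bash
cat >> h.py <<'E'
def go(p,yawdeg):
    """units to target with tool down, tool x at yaw: turn first, then shift in new frame"""
    s=read_state(); R0=R.from_quat(s['eef_rot']); a=np.radians(yawdeg)
    Rt=R.from_matrix(np.array([[np.cos(a),np.sin(a),0],[np.sin(a),-np.cos(a),0],[0,0,-1]]))
    d=np.array(p)-s['ee_pos']
    print('t',s['time'],'pos',np.round(s['ee_pos'],4),'f',np.round(s['ft_force'],1),'w',round(s['width'],4),round(s['grip_force'],1))
    print('turn',((R0.inv()*Rt).as_rotvec(degrees=True)/8).round(3),'shift now',(R0.inv().apply(d)/.04).round(3),'shift after',(Rt.inv().apply(d)/.04).round(3))
E
python3 -c "
from h import *
go([.651,-.205,.16],13.7)"
```

```text
t 0.1 pos [ 0.2094 -0.5885  0.2359] f [0.  0.  0.5] w 0.087 0.0
turn [-0.009  0.001  0.736] shift now [13.616 -5.331  1.903] shift after [12.997 -6.701  1.896]
```

Call:
carry_out(
  moves=[
    [0, 0, 0, 0, 0, 0.74],
    [0.93, -0.48, 0, 0, 0, 0],
    [0.93, -0.48, 0, 0, 0, 0],
    [0.93, -0.48, 0, 0, 0, 0],
    [0.93, -0.48, 0, 0, 0, 0],
    [0.93, -0.48, 0, 0, 0, 0],
    [0.93, -0.48, 0.2, 0, 0, 0],
    [0.93, -0.48, 0.2, 0, 0, 0],
    [0.93, -0.48, 0.3, 0, 0, 0],
    [0.93, -0.48, 0.3, 0, 0, 0],
    [0.93, -0.48, 0.3, 0, 0, 0],
    [0.93, -0.48, 0.3, 0, 0, 0],
    [0.93, -0.48, 0.3, 0, 0, 0],
    [0.93, -0.48, 0, 0, 0, 0],
    [0.9, -0.46, 0, 0, 0, 0],
    [0, 0, 0, 0, 0, 0],
    [0, 0, 0, 0, 0, 0],
  ],
  fingers=60,
  force=25,
)

```text
time: 2.22
ee_pos: [0.6506, -0.2062, 0.16]
eef_rot: [0.993, 0.119, -0.001, 0.0]
ft_force: [0.5, -0.2, -0.6]
width: 0.0602
grip_force: 0.0
```

Run:
```python
from h import *
go([.651,-.205,.03],13.7)
c=shot('wrist','w1'); print(c['xyz'])
```

```text
t 2.225 pos [ 0.6506 -0.2062  0.16  ] f [ 0.5 -0.2 -0.6] w 0.0602 0.0
turn [ 0.     0.008 -0.006] shift now [ 0.019 -0.026  3.249] shift after [ 0.016 -0.026  3.249]
[ 0.72895976 -0.18719806  0.30742008]
```

View pics/w1.png

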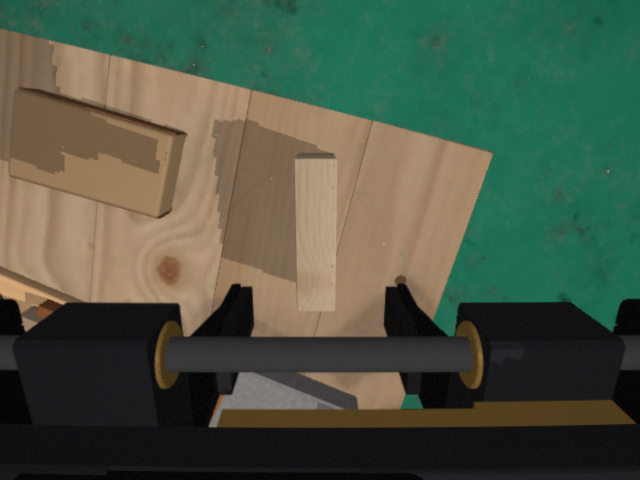

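The wrist view shows the scraper, top face at about (296,158),(335,158),(335,311),(298,311), well centred between the open fingers.

Run:
```python
from h import *
c=load('w1'); t=load('top0')
q=[(296,158),(336,158),(335,311),(298,311)]
P=np.array([atz(c,*k,.05) for k in q]); print(P.round(4),P.mean(0))
d=P[0]+P[1]-P[2]-P[3]; print(np.degrees(np.arctan2(d[1],d[0])))
T=[(443,43),(484,33),(521,186),(485,195)]
for a,b in zip(q,T): print(tri(c,a,t,(260+b[0]/3,145+b[1]/3)), )
print('dep',dep(c,316,235))
```

```text
[[ 0.7041 -0.1783  0.05  ]
 [ 0.7102 -0.2034  0.05  ]
 [ 0.6041 -0.2301  0.05  ]
 [ 0.5977 -0.2039  0.05  ]] [ 0.65401479 -0.20390569  0.05      ]
13.826944298914876
(array([ 0.7028919 , -0.17862717,  0.04099114]), np.float64(0.0014677907867872342))
(array([ 0.7094603 , -0.20515202,  0.0453922 ]), np.float64(0.0030186100657444512))
(array([ 0.60229204, -0.23050906,  0.04621082]), np.float64(0.00036592214439960775))
(array([ 0.59551974, -0.20514323,  0.04614701]), np.float64(0.0020259708792814074))
dep [ 0.65647728 -0.20311682  0.04898236]
```

Call:
carry_out(
  moves=[
    [0.04, -0.04, 0.7, 0, 0, 0],
    [0, 0, 0.7, 0, 0, 0],
    [0, 0, 0.7, 0, 0, 0],
    [0, 0, 0.6, 0, 0, 0],
    [0, 0, 0.55, 0, 0, 0],
    [0, 0, 0, 0, 0, 0],
    [0, 0, 0, 0, 0, 0],
  ],
)

```text
time: 3.15
ee_pos: [0.6527, -0.2042, 0.0316]
eef_rot: [0.993, 0.119, 0.001, 0.0]
ft_force: [-0.1, -0.1, 0.4]
width: 0.06
grip_force: 0.0
```

Call:
carry_out(
  moves=[
    [0, 0, 0, 0, 0, 0],
    [0, 0, 0, 0, 0, 0],
    [0, 0, 0, 0, 0, 0],
    [0, 0, 0, 0, 0, 0],
    [0, 0, 0, 0, 0, 0],
    [0, 0, 0, 0, 0, 0],
  ],
  fingers=15,
  force=25,
)

```text
time: 3.9
ee_pos: [0.6523, -0.2038, 0.0307]
eef_rot: [0.993, 0.119, 0.0, 0.0]
ft_force: [0.1, 0.6, 2.6]
width: 0.0278
grip_force: 25.0
```

Call:
carry_out(
  moves=[
    [0, 0, -0.5, 0, 0, 0],
    [0, 0, -0.8, 0, 0, 0],
    [0, 0, -0.9, 0, 0, 0],
    [0, 0, -0.9, 0, 0, 0],
    [0, 0, 0, 0, 0, 0.8],
    [0, 0, 0, 0, 0, 0.8],
    [0, 0, 0, 0, 0, 0.8],
    [0, 0, 0, 0, 0, 0.85],
    [0, 0, 0, 0, 0, 0],
  ],
)

```text
time: 5.03
ee_pos: [0.6525, -0.2037, 0.1559]
eef_rot: [0.994, -0.107, 0.001, 0.0]
ft_force: [0.1, 0.5, -0.2]
width: 0.0273
grip_force: 25.0
```

Run:
```python
from h import *
# jig origin .466,-.062, yaw -12.2; place centre at jig y .018
d=np.array([.2107,.977]); p=np.array([.466,-.062])+.018*d
go([p[0],p[1],.10],-12.2); go([p[0],p[1],.062],-12.2); shot('top','t2')
a=cv2.imread('pics/t2.png')[145:345,260:470]; cv2.imwrite('pics/t2c.png',cv2.resize(a,None,fx=3,fy=3,interpolation=cv2.INTER_CUBIC))
```

```text
t 5.025 pos [ 0.6525 -0.2037  0.1559] f [ 0.1  0.5 -0.2] w 0.0273 25.0
turn [ 0.001 -0.009 -0.011] shift now [-5.313 -2.919  1.39 ] shift after [-5.307 -2.927  1.397]
t 5.025 pos [ 0.6525 -0.2037  0.1559] f [ 0.1  0.5 -0.2] w 0.0273 25.0
turn [ 0.001 -0.009 -0.011] shift now [-5.314 -2.919  2.34 ] shift after [-5.307 -2.927  2.347]
```

Call:
carry_out(
  moves=[
    [-0.66, -0.365, 0, 0, 0, 0],
    [-0.66, -0.365, 0, 0, 0, 0],
    [-0.66, -0.365, 0, 0, 0, 0],
    [-0.66, -0.365, 0, 0, 0, 0],
    [-0.66, -0.365, 0, 0, 0, 0],
    [-0.66, -0.365, 0, 0, 0, 0],
    [-0.66, -0.365, 0, 0, 0, 0],
    [-0.69, -0.365, 0, 0, 0, 0],
    [0, 0, 0, 0, 0, 0],
    [0, 0, 0.7, 0, 0, 0],
    [0, 0, 0.7, 0, 0, 0],
    [0, 0, 0, 0, 0, 0],
  ],
)

```text
time: 6.58
ee_pos: [0.469, -0.0447, 0.0974]
eef_rot: [0.994, -0.107, -0.002, 0.0]
ft_force: [0.8, 1.2, 0.6]
width: 0.0276
grip_force: 25.0
```

Run:
```python
from h import *
d=np.array([.2107,.977]); p=np.array([.466,-.062])+.018*d
go([p[0],p[1],.062],-12.2); shot('scene','s2');shot('top','t3')
a=cv2.imread('pics/s2.png')[165:315,280:480]; a=cv2.resize(a,(400,300))
b=cv2.imread('pics/t3.png')[190:340,270:470]; b=cv2.resize(b,(400,300)); cv2.imwrite('pics/m2.png',np.hstack([a,b]))
```

```text
t 6.575 pos [ 0.469  -0.0447  0.0974] f [0.8 1.2 0.6] w 0.0276 25.0
turn [ 0.003  0.022 -0.009] shift now [ 0.021 -0.013  0.884] shift after [ 0.018 -0.012  0.884]
```

View pics/m2.png

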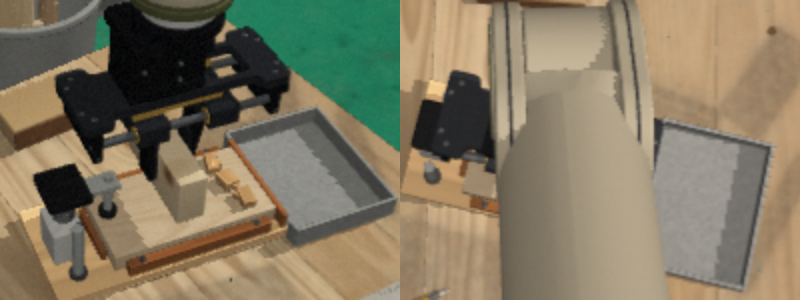

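The left half (scene) shows the block held square over the board between the press and the three chips; the right half (top) is mostly hidden by the arm. Lowering it onto the board now.

Call:
carry_out(
  moves=[
    [0.02, 0, 0.4, 0, 0, 0],
    [0, 0, 0.3, 0, 0, 0],
    [0, 0, 0.15, 0, 0, 0],
    [0, 0, 0.03, 0, 0, 0],
    [0, 0, 0, 0, 0, 0],
    [0, 0, 0, 0, 0, 0],
  ],
)

```text
time: 7.42
ee_pos: [0.4708, -0.0445, 0.0637]
eef_rot: [0.994, -0.107, 0.0, 0.0]
ft_force: [-0.5, -0.3, -0.6]
width: 0.028
grip_force: 25.0
```

Call:
carry_out(
  moves=[
    [0, 0, 0.02, 0, 0, 0],
    [0, 0.2, 0, 0, 0, 0],
    [0, 0.3, 0, 0, 0, 0],
    [0, 0.3, 0, 0, 0, 0],
    [0, 0.3, 0, 0, 0, 0],
    [0, 0.3, 0, 0, 0, 0],
    [0, 0.3, 0, 0, 0, 0],
    [0, 0.3, 0, 0, 0, 0],
    [0, 0.3, 0, 0, 0, 0],
    [0, 0.3, 0, 0, 0, 0],
    [0, 0.3, 0, 0, 0, 0],
    [0, 0.1, 0, 0, 0, 0],
    [0, 0, 0, 0, 0, 0],
    [0, 0, 0, 0, 0, 0],
  ],
)

```text
time: 9.18
ee_pos: [0.445, -0.1613, 0.0626]
eef_rot: [0.994, -0.107, 0.0, -0.0]
ft_force: [-0.2, -0.0, -0.4]
width: 0.028
grip_force: 25.0
```

Run:
```python
from h import *
go([.66,-.18,.18],-12.2)
shot('scene','s3');shot('top','t4')
a=cv2.imread('pics/s3.png')[165:315,280:480]; a=cv2.resize(a,(400,300))
b=cv2.imread('pics/t4.png')[190:340,270:470]; b=cv2.resize(b,(400,300)); cv2.imwrite('pics/m3.png',np.hstack([a,b]))
```

```text
t 9.175 pos [ 0.445  -0.1613  0.0626] f [-0.2 -0.  -0.4] w 0.028 25.0
turn [-0.001 -0.    -0.013] shift now [ 5.351 -0.688 -2.936] shift after [ 5.352 -0.678 -2.936]
```

View pics/m3.png

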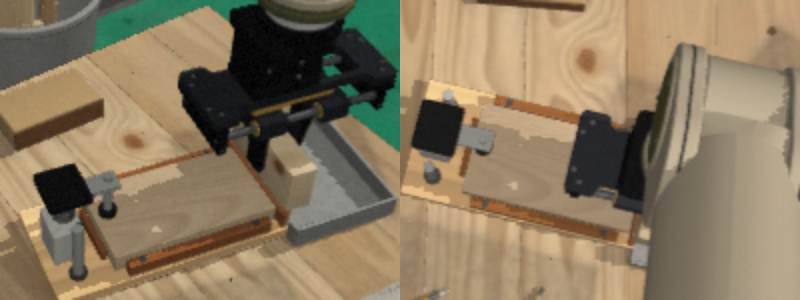

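The block is at the tray end with the board bare of chips (left, around (170,205)); the chips themselves are hidden behind the block. I'll lift away and look.

Call:
carry_out(
  moves=[
    [0, 0, -0.6, 0, 0, 0],
    [0, 0, -0.6, 0, 0, 0],
    [0.2, 0, -0.5, 0, 0, 0],
    [0.6, 0, 0, 0, 0, 0],
    [0.75, 0, 0, 0, 0, 0],
    [0.75, 0, 0, 0, 0, 0],
    [0.75, 0, 0, 0, 0, 0],
    [0.75, 0, 0, 0, 0, 0],
    [0.75, 0, 0, 0, 0, 0],
    [0.75, -0.05, 0, 0, 0, 0],
    [0, 0, 0, 0, 0, 0],
  ],
)

```text
time: 10.65
ee_pos: [0.6536, -0.2043, 0.1297]
eef_rot: [0.994, -0.107, -0.0, -0.0]
ft_force: [-0.5, 1.6, -0.1]
width: 0.0278
grip_force: 25.0
```

Run:
```python
from h import *
go([.652,-.204,.0315],-12.2)
shot('scene','s4');shot('top','t5')
a=cv2.imread('pics/s4.png')[165:315,280:480]; a=cv2.resize(a,(400,300))
b=cv2.imread('pics/t5.png')[190:340,270:470]; b=cv2.resize(b,(400,300)); cv2.imwrite('pics/m4.png',np.hstack([a,b]))
```

```text
t 10.65 pos [ 0.6536 -0.2043  0.1297] f [-0.5  1.6 -0.1] w 0.0278 25.0
turn [-0.005  0.002 -0.01 ] shift now [-0.041  0.003  2.455] shift after [-4.100e-02  1.000e-03  2.455e+00]
```

View pics/m4.png

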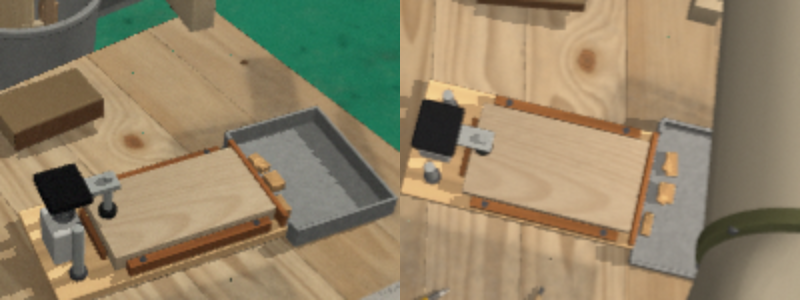

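Top half shows all three chips in the tray at (671,163), (666,193) and (648,222), the third right against the cleat; I'll check its height.

Run:
```python
from h import *
c=load('t5')
for u,v in((671,163),(666,193),(648,218),(648,222),(647,228)):
    p=dep(c,270+(u-400)/2,190+v/2); d=p[:2]-[.466,-.062]; print(p.round(4),'jig',(d@[.977,-.211]).round(4),(d@[.211,.977]).round(4))
```

```text
[ 0.4757 -0.1788  0.0106] jig 0.0341 -0.1121
[ 0.4448 -0.1733  0.0137] jig 0.0027 -0.1132
[ 0.4185 -0.1544  0.0209] jig -0.0269 -0.1003
[ 0.4148 -0.1547  0.0187] jig -0.0305 -0.1014
[ 0.4089 -0.1538  0.018 ] jig -0.0364 -0.1017
```

Call:
carry_out(
  moves=[
    [0, 0, 0.7, 0, 0, 0],
    [0, 0, 0.7, 0, 0, 0],
    [0, 0, 0.6, 0, 0, 0],
    [0, 0, 0.3, 0, 0, 0],
    [0, 0, 0.12, 0, 0, 0],
    [0, 0, 0.03, 0, 0, 0],
    [0, 0, 0, 0, 0, 0],
  ],
)

```text
time: 11.62
ee_pos: [0.6529, -0.2051, 0.0335]
eef_rot: [0.994, -0.107, 0.001, 0.0]
ft_force: [-0.1, -0.0, -0.7]
width: 0.0275
grip_force: 25.0
```

Call:
carry_out(
  moves=[
    [0, 0, 0.05, 0, 0, 0],
    [0, 0, 0.02, 0, 0, 0],
    [0, 0, 0, 0, 0, 0],
    [0, 0, 0, 0, 0, 0],
  ],
)

```text
time: 12.12
ee_pos: [0.6527, -0.2051, 0.0307]
eef_rot: [0.994, -0.107, 0.0, 0.0]
ft_force: [-2.3, 0.6, 4.4]
width: 0.0277
grip_force: 25.0
```

Call:
carry_out(
  moves=[
    [0, 0, 0, 0, 0, 0],
    [0, 0, 0, 0, 0, 0],
    [0, 0, 0, 0, 0, 0],
    [0, 0, 0, 0, 0, 0],
    [0, 0, -0.3, 0, 0, 0],
    [0, 0, -0.8, 0, 0, 0],
    [0, 0, -0.8, 0, 0, 0],
    [0, 0, -0.9, 0, 0, 0],
    [0, 0, -0.9, 0, 0, 0],
    [0, 0, 0, 0, 0, 0],
  ],
  fingers=60,
)

```text
time: 13.38
ee_pos: [0.6542, -0.2054, 0.1825]
eef_rot: [0.994, -0.107, 0.003, 0.001]
ft_force: [0.2, 0.6, -0.5]
width: 0.0603
grip_force: 0.0
```

Run:
```python
from h import *
go([.4906,.0536,.18],-12.2)
shot('scene','s5');shot('top','t6')
a=cv2.imread('pics/s5.png')[165:315,280:480]; a=cv2.resize(a,(400,300))
b=cv2.imread('pics/t6.png')[140:290,270:470]; b=cv2.resize(b,(400,300)); cv2.imwrite('pics/m5.png',np.hstack([a,b]))
```

```text
t 13.375 pos [ 0.6542 -0.2054  0.1825] f [ 0.2  0.6 -0.5] w 0.0603 0.0
turn [ 0.003 -0.049 -0.018] shift now [-5.379 -5.451  0.023] shift after [-5.366 -5.464  0.061]
```

View pics/m5.png

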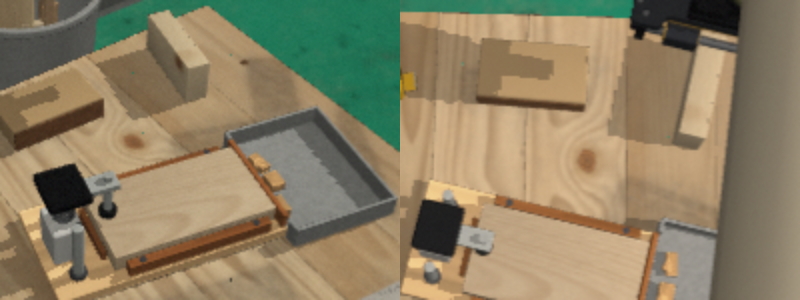

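The block now stands on edge on the bench, released, at right-half (703,90), clear of jig and sanding block. Now over to the pad with the fingers closed.

Call:
carry_out(
  moves=[
    [-0.67, -0.68, 0, 0, 0, 0],
    [-0.67, -0.68, 0, 0, 0, 0],
    [-0.67, -0.68, 0, 0, 0, 0],
    [-0.67, -0.68, 0, 0, 0, 0],
    [-0.67, -0.68, 0, 0, 0, 0],
    [-0.67, -0.68, 0, 0, 0, 0],
    [-0.67, -0.68, 0, 0, 0, 0],
    [-0.67, -0.68, 0, 0, 0, 0],
    [0, 0, 0.5, 0, 0, 0],
    [0, 0, 0.5, 0, 0, 0],
    [0, 0, 0, 0, 0, 0],
    [0, 0, 0, 0, 0, 0],
  ],
  fingers=0,
  force=20,
)

```text
time: 14.98
ee_pos: [0.4895, 0.0533, 0.138]
eef_rot: [0.994, -0.108, -0.0, -0.0]
ft_force: [0.4, -0.2, -0.0]
width: 0.0004
grip_force: 0.0
```

Run:
```python
from h import *
go([.4905,.0535,.092],-12.2)
c=shot('wrist','w2'); shot('scene','s6')
a=cv2.imread('pics/s6.png')[165:315,280:480]; a=cv2.resize(a,(400,300))
b=cv2.resize(cv2.imread('pics/w2.png'),(400,300)); cv2.imwrite('pics/m6.png',np.hstack([a,b]))
```

```text
t 14.975 pos [0.4895 0.0533 0.138 ] f [ 0.4 -0.2 -0. ] w 0.0004 0.0
turn [-0.     0.001 -0.018] shift now [ 0.024 -0.01   1.151] shift after [ 0.023 -0.01   1.151]
```

View pics/m6.png

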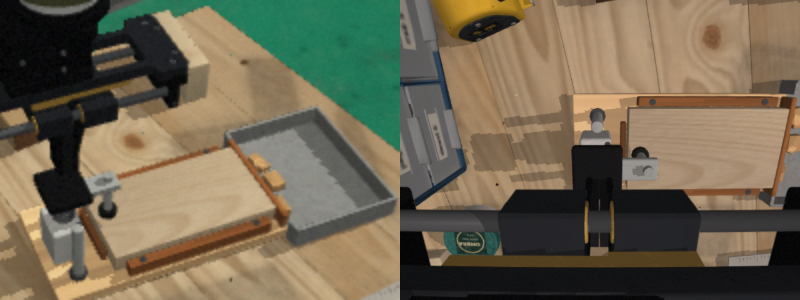

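Both halves show the closed fingertips centred over the black pad (left about (63,185), right about (597,170)). Pressing slowly, to a TCP height of 92 mm.

Call:
carry_out(
  moves=[
    [0.02, 0, 0.3, 0, 0, 0],
    [0, 0, 0.2, 0, 0, 0],
    [0, 0, 0.15, 0, 0, 0],
    [0, 0, 0.15, 0, 0, 0],
    [0, 0, 0.12, 0, 0, 0],
    [0, 0, 0.1, 0, 0, 0],
    [0, 0, 0.08, 0, 0, 0],
    [0, 0, 0.05, 0, 0, 0],
    [0, 0, 0, 0, 0, 0],
    [0, 0, 0, 0, 0, 0],
    [0, 0, 0, 0, 0, 0],
  ],
)

```text
time: 16.45
ee_pos: [0.49, 0.0531, 0.0923]
eef_rot: [0.994, -0.107, -0.0, 0.0]
ft_force: [-7.1, -1.4, 12.6]
width: 0.0003
grip_force: 6.8
```

Call:
carry_out(
  moves=[
    [0, 0, 0, 0, 0, 0],
    [0, 0, 0, 0, 0, 0],
    [0, 0, 0, 0, 0, 0],
    [0, 0, 0, 0, 0, 0],
  ],
)

```text
time: 16.95
ee_pos: [0.49, 0.0531, 0.0924]
eef_rot: [0.994, -0.107, -0.0, 0.0]
ft_force: [-7.4, -1.9, 13.5]
width: 0.0005
grip_force: 6.8
```

Run:
```python
from h import *
go([.49,.0531,.092],-12.2)
a=load('s6'); c=shot('scene','s7')
# pad surface heights near the pad, chips/board differences against the previous picture
d=np.abs(c['pixels'].astype(int)-a['pixels']).sum(2)[165:315,340:480]; print('changed px over board/tray',(d>60).sum())
H=[dep(c,u,v) for u in range(292,330) for v in range(240,285)]
H=np.array([p for p in H if abs((p[:2]-[.4905,.0535])@[.977,-.211])<.024 and abs((p[:2]-[.4905,.0535])@[.211,.977])<.021 and .06<p[2]<.105])
print(np.histogram(H[:,2],bins=np.arange(.06,.106,.004)))
```

```text
t 16.95 pos [0.49   0.0531 0.0924] f [-7.4 -1.9 13.5] w 0.0005 6.8
turn [ 0.005  0.002 -0.017] shift now [0.    0.    0.009] shift after [0.    0.    0.009]
changed px over board/tray 1580
(array([  0,   0,  24,  48, 232,  23,  20,  22,  19,  18,  19]), array([0.06 , 0.064, 0.068, 0.072, 0.076, 0.08 , 0.084, 0.088, 0.092,
       0.096, 0.1  , 0.104]))
```

```bash
python3 -c "
from bench import r
print(r.close_job())"
```

```text
the job is handed in; nothing more can be done
None
```

I handed in the job at about 17 s, but got no verdict back: all three chips are in the tray, the block stands released on the bench clear of the jig, and the fingers hold the pad level with the pins (about 78 mm) at about 13 N.

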